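# Collect the loaves from the bread machine's catch tray

## Task

The milk bottle is in the way of the bread machine's catch tray: first stand it upright on the white chopping board. Then take both small loaves out from under the yellow bar guard and lay them side by side, flat and right way up, on the cardboard in the purple bread tote; how high the cardboard lies is not known, so lower each loaf until you feel it rest before letting go, never dropping it. Leave the mug and the jar where they stand.

Things in the scene. Friction and masses are not known exactly. Their poses are not given: they have to be found in the camera images.
- machine: Fixed steel bread machine with a catch tray at its front. Origin: on the table under the tray's centre; x points from the tray's open front to the machine's body, y across, z up. Tray floor 40 mm up, inside x -85 to +95, y -139 to +139 mm; front lip (x -91 to -85) 52 mm high, side walls (6 mm) 62 mm high. Body from x = +95 to +305 mm, 330 mm wide, 220 mm high.
- guard_edge (a point): Middle of the front edge of the yellow guard over the tray, at its underside: machine x = -39, y = 0, z = 245 mm; axes as the machine's. The guard is level bars 8 mm thick at most, 44 mm apart, from this edge back over the body, 278 mm wide (y); no tool fits between the bars. In front of the edge there is nothing above the tray.
- loaf_a: Crusty brown loaf, firm, 120 mm long (x), 54 mm wide (y), 46 mm high (z), about 0.25 kg, rounded edges, pale scores on top; the full width holds over the middle 100 mm. Origin: centre of its underside. It lies flat in the catch tray, long axis roughly along the machine's x, on the +y side.
- loaf_b: The same kind of loaf, on the -y side of the catch tray.
- bottle: White plastic milk bottle with a light blue band and a blue cap, 60 mm in diameter up to 112 mm, then tapering to a 44 mm cap, 150 mm tall in all, about 0.35 kg, standing on the table in front of the tray. Origin: centre of its underside, z up.
- board: Fixed white chopping board 160 x 160 x 12 mm. Origin: centre of its underside, on the table; its top is 12 mm higher.
- tote: Fixed purple shallow bread tote, open on top, outside 230 (x) x 190 (y) x 55 mm (z), walls 5 mm. Origin: centre of its underside, on the table. Inside lies a fixed level cardboard sheet that covers its whole floor area; the top of the sheet, on which the loaves go, is anywhere from 12 to 45 mm above the table and is not reported.
- mug: Bystander: blue mug, 80 mm in diameter, 90 mm high, handle at its +y. Origin: centre of its underside.
- jar: Bystander: amber jar with red lid, 70 mm in diameter, 110 mm high. Origin: centre of its underside.

How it is judged:
On the way, in this order (a step that is already met when the one before it is completed fails the run):
1. the bottle stands released on the chopping board, before any loaf is put in the tote (x of bottle in the frame of board between -0.075 and 0.075 m and y of bottle in the frame of board between -0.075 and 0.075 m and z of bottle in the frame of board between 0.005 and 0.02 m and angle between bottle's own z axis and vertical below 0.1 rad and linear speed of bottle below 0.03 m/s and contact force between the fingers and bottle below 0.05 N), for 0.2 s.
2. one loaf lies released in the tote (((x of loaf_a in the frame of tote between -0.095 and 0.095 m and y of loaf_a in the frame of tote between -0.07 and 0.07 m and z of loaf_a in the frame of tote between 0.005 and 0.052 m and angle between loaf_a's own z axis and vertical below 0.15 rad and linear speed of loaf_a below 0.03 m/s and contact force between the fingers and loaf_a below 0.05 N) or (x of loaf_b in the frame of tote between -0.095 and 0.095 m and y of loaf_b in the frame of tote between -0.07 and 0.07 m and z of loaf_b in the frame of tote between 0.005 and 0.052 m and angle between loaf_b's own z axis and vertical below 0.15 rad and linear speed of loaf_b below 0.03 m/s and contact force between the fingers and loaf_b below 0.05 N))), for 0.2 s.
At the end, for the whole second after the job is handed in: Both loaves lie released, at rest in the tote: origin within 95 mm (x) and 70 mm (y) of its centre, underside 5 to 52 mm above the table, flat and right way up within 0.15 rad. The bottle stands released on the board, within 75 mm of its centre along both axes, upright within 0.1 rad (all of step 1 and x of loaf_a in the frame of tote between -0.095 and 0.095 m and y of loaf_a in the frame of tote between -0.07 and 0.07 m and z of loaf_a in the frame of tote between 0.005 and 0.052 m and angle between each of loaf_a, loaf_b's own z axis and vertical below 0.15 rad and linear speed of each of loaf_a, loaf_b below 0.03 m/s and contact force between the fingers and loaf_a below 0.05 N and x of loaf_b in the frame of tote between -0.095 and 0.095 m and y of loaf_b in the frame of tote between -0.07 and 0.07 m and z of loaf_b in the frame of tote between 0.005 and 0.052 m and contact force between the fingers and loaf_b below 0.05 N); the robot touches nothing.
It fails at once if first loaf (loaf_a) dropped or flung: moving faster than 0.4 m/s (a fall of about 8 mm) with no finger touching it (linear speed of loaf_a above 0.4 m/s and contact force between the fingers and loaf_a below 0.02 N).
It fails at once if second loaf (loaf_b) dropped or flung: moving faster than 0.4 m/s (a fall of about 8 mm) with no finger touching it (linear speed of loaf_b above 0.4 m/s and contact force between the fingers and loaf_b below 0.02 N).
It fails at once if the bottle tipped by more than 0.6 rad (angle between bottle's own z axis and vertical above 0.6 rad).
It fails at once if the mug or the jar moved by more than 30 mm (distance of any of mug, jar from where it was at the start of the episode above 0.03 m).
It also fails if it takes over 72 s, if anything falls off the work surface, if the arm or the gripper's body presses on something with over 40 N, if the wrist force passes 120 N, or if a joint passes its speed limit or range.

## Robot

A 6-joint arm with a two-finger parallel gripper is mounted at the origin on the work surface. World frame = base frame: x ahead of the robot, y to its left, z up, the work surface at z = 0. Lengths are in m, angles in rad, forces in N, time in s.
With the tool pointing down it reaches from about 0.25 to 0.775 m from the base axis. Payload 4 kg.
Tool frame: the origin (TCP) lies between the finger pads; the fingertips stand 11 mm ahead of it and the grasp point (between the pads) lies 8 mm behind it (robot.tip_extent is the z of the fingertips in the tool frame, in m); z points along the fingers, y is the line along which they close (so a half turn about z gives the same grasp; the last joint's range is limited). The gripper opens to 94 mm and grips with 3 to 60 N. Pads are 16 mm wide; open, the fingers measure 119 mm over their backs; the gripper's body (75 mm by 177 mm) begins 78 mm behind the grasp point.
Start: joints at [1.013, 0.087, 1.371, -0, 1.684, -0.103], TCP at [0.242, 0.494, 0.217] pointing down, gripper open.
Joint ranges: [-3.1, 3.1], [-0.76, 2.03], [0.27, 2.55], [-1.08, 4.22], [0.17, 2.65], [-2.57, 2.57]. Speed limits (rad/s): [2.79, 2.79, 3.14, 3.14, 3.14, 3.14].

## Interface

Orientations are given as [roll, pitch, yaw] about the fixed x, y, z axes, in that order (R = Rz(yaw) Ry(pitch) Rx(roll)).
In Python, from bench import robot, imaging gives the robot as it stands.
- The arm moves only by the shell command python3 -m pendant 'ROWS'. ROWS is JSON, a list of rows, each a list of 7 numbers: the shift along the world's x, y, z in cm, then the turn, a rotation vector about the world's x, y, z in degrees, then the opening, from 0 (shut) to 1 (fully open). In form: [[dx, dy, dz, ax, ay, az, jaw], ...]. A call has 1 to 8 rows; each row shifts and turns the commanded pose from where the row before left it; what a row does not reach is not made up. A row lasts 1/10 s, in which the tool goes at most 50 mm and 8.59 degrees, less where a joint would pass 70% of its speed; a pose out of reach is approached as far as the arm can. A call is refused whole if a number of a shift passes 5 or a number of a turn 8.59, either way. A call with a gripper value outside its range is refused whole. The fingers move at their own pace and stop on an object; the grip force is fixed at half the most. Time passes only in rows, so rows that do not move let the fingers close. It gives the time, the measured TCP pose, the force, the opening and the grip force at its end, in the units of the state.
- robot.get_obs(): the state, without advancing time (a new reading comes with each control period).
- imaging.snapshot(name): name is "side" or "top"; returns the picture (480x640x3 uint8, red, green, blue); there is no depth.
- imaging.camera_params(name): a dict with "camera_matrix" (3x3 intrinsics, pixels), "R" (3x3) and "t" (3): a world point X has camera coordinates R X + t. Camera axes: x right, y down, z forward; pixel columns grow to the right and rows downward; lengths in m; the calibration is good to about 2 mm. A picture is of the moment at which its call begins. camera_params takes no time and is no camera call.
- robot.close_job(): hands the job in; it is judged then, once.
The state is a dict: "time": time; "joint_positions": joint angles; "qvel": joint speeds; "joint_torque": joint torques, N m; "tool_pos": TCP position; "ee_rot": TCP orientation; "wrist_force": force on the tool from outside, world axes, zero at the start; "wrist_torque": the same for the moment, N m; "width": finger opening in m; "finger_force": force on a finger pad.
Only numpy, scipy, OpenCV 4.12 (cv2) and the standard library are available. Lean on these libraries where they do the work, as an engineer would, in place of code of your own. Each camera call takes 0.05 s, during which the arm holds its last target. There are 200 camera calls.

## Working session

There is one attempt and no reset: what is moved stays moved. The work goes in short steps, Python scripts to look and compute and a shell command to move; the robot and the scene stay as the last step left them, time stands still between calls to the robot, and variables do not carry over. Pictures are saved under pics/ and viewed, at most 11 in all, crops included, and the job is handed in when it is done.

```bash
ls; mkdir -p pics
python3 - <<'E'
from bench import robot, imaging
import cv2, numpy as np
for n in ("side","top"):
    im=imaging.snapshot(n); cv2.imwrite(f"pics/{n}0.png",im[:,:,::-1]); np.save(f"pics/{n}0.npy",im)
    p=imaging.camera_params(n); R=np.array(p["R"]);t=np.array(p["t"])
    print(n,np.round(p["camera_matrix"],1).tolist(),np.round(R,3).tolist(),np.round(-R.T@t,3))
o=robot.get_obs(); print({k:np.round(v,3).tolist() for k,v in o.items()}, robot.tip_extent)
E
```

```text
pics
side [[615.6, 0.0, 311.8], [0.0, 615.6, 230.9], [0.0, 0.0, 1.0]] [[0.843, -0.538, -0.015], [-0.402, -0.611, -0.681], [0.357, 0.581, -0.732]] [ 0.217 -0.565  1.021]
top [[568.3, 0.0, 314.2], [0.0, 568.3, 244.3], [0.0, 0.0, 1.0]] [[0.008, -1.0, 0.006], [-0.999, -0.008, -0.054], [0.054, -0.005, -0.999]] [0.554 0.107 1.22 ]
{'time': 0.1, 'joint_positions': [1.013, 0.088, 1.372, -0.0, 1.684, -0.103], 'qvel': [0.0, -0.001, -0.004, -0.0, 0.0, 0.0], 'joint_torque': [0.002, -34.125, -30.33, 0.072, 0.03, -0.0], 'tool_pos': [0.241, 0.494, 0.215], 'ee_rot': [-3.14, -0.0, 2.687], 'wrist_force': [0.491, 1.297, -0.156], 'wrist_torque': [0.051, 0.005, -0.0], 'finger_force': 0.0, 'width': 0.094} 0.011
```

View pics/top0.png

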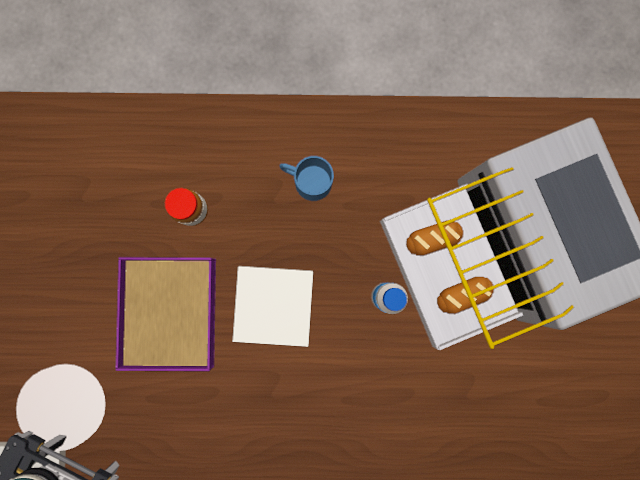

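View pics/side0.png

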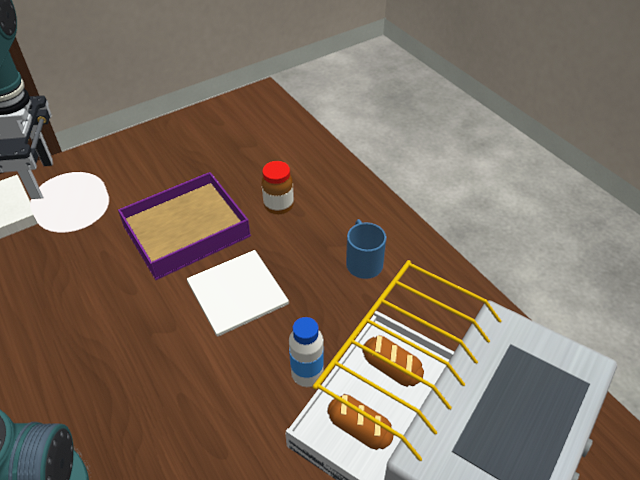

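The top view shows the bottle cap at (397,299), the board around (273,307), the tote around (165,314), the loaves at (435,238) and (466,295), and the guard front edge from (432,200) to (492,346). The side view agrees, with the cap at (306,328) and the guard edge from (409,263) to (317,386).

```bash
cat > h.py <<'E'
import numpy as np, cv2
from bench import robot, imaging
P={n:imaging.camera_params(n) for n in("side","top")}
def ray(n,uv):
    p=P[n];R=np.array(p["R"]);t=np.array(p["t"]);d=R.T@np.linalg.inv(p["camera_matrix"])@[*uv,1.]
    return -R.T@t,d
def cast(n,uv,z):
    c,d=ray(n,uv); return c+d*(z-c[2])/d[2]
def tri(a,b):
    (c1,d1),(c2,d2)=ray("side",a),ray("top",b)
    s=np.linalg.lstsq(np.c_[d1,-d2],c2-c1,rcond=None)[0]; p,q=c1+s[0]*d1,c2+s[1]*d2
    return (p+q)/2,np.linalg.norm(p-q)
def proj(n,X):
    p=P[n];v=np.array(p["camera_matrix"])@(np.array(p["R"])@X+np.array(p["t"])); return v[:2]/v[2]
def hsv(im): return cv2.cvtColor(im,cv2.COLOR_RGB2HSV)
def mask(im,lo,hi,box=None):
    m=cv2.inRange(hsv(im),lo,hi)
    if box: 
        k=np.zeros_like(m);k[box[1]:box[3],box[0]:box[2]]=255;m&=k
    return m
def big(m,k=1):
    c=cv2.findContours(m,cv2.RETR_EXTERNAL,cv2.CHAIN_APPROX_NONE)[0]
    return sorted(c,key=cv2.contourArea)[::-1][:k]
def cen(c):
    M=cv2.moments(c);return np.array([M["m10"],M["m01"]])/M["m00"]
E
python3 - <<'E'
from h import *
np.set_printoptions(precision=4,suppress=True)
T=np.load("pics/top0.npy");S=np.load("pics/side0.npy")
cap=cen(big(mask(T,(108,150,100),(125,255,255),(375,280,420,320)))[0]); print("cap",cap,cast("top",cap,.15))
cs=cen(big(mask(S,(108,150,60),(125,255,255),(285,310,325,345)))[0]); print(tri(cs,cap))
def rect(m,z,w=""):
    r=cv2.minAreaRect(big(m)[0]); q=np.array([cast("top",p,z)[:2] for p in cv2.boxPoints(r)])
    e=q[1]-q[0]; print(w,"c",q.mean(0),"sides",np.linalg.norm(e),np.linalg.norm(q[2]-q[1]),"ang",np.degrees(np.arctan2(e[1],e[0])))
    print(q.tolist() if 0 else "")
rect(mask(T,(0,0,200),(180,40,255),(225,255,320,355)),.012,"board")
rect(mask(T,(135,80,40),(160,255,255),(100,240,230,390)),.055,"tote")
y=mask(T,(22,150,120),(32,255,255)); ys=mask(S,(22,150,120),(32,255,255),(300,250,520,470))
# guard corners: extreme points
c=np.argwhere(y)[:,::-1]; cs_=np.argwhere(ys)[:,::-1]
tl=c[c[:,0]<440].mean(0); print("yellow left<440",c[c[:,0].argmin()],c[c[:,1].argmax()],cs_[cs_[:,1].argmin()],cs_[cs_[:,0].argmin()])
for a,b in (((409,263),(432,200)),((317,386),(492,346))): print("guard",tri(a,b),cast("top",b,.249))
for n,im,bx in(("top",T,(395,215,505,320)),("side",S,(325,330,430,455))):
    m=mask(im,(5,90,60),(20,255,255),bx);m=cv2.morphologyEx(m,cv2.MORPH_CLOSE,np.ones((9,9)))
    for k in big(m,2):
        r=cv2.minAreaRect(k);print(n,"loaf",cen(k),r,[cast(n,p,.063)[:2] for p in cv2.boxPoints(r)])
print([x for x in dir(robot) if x[0]!='_'])
E
```

```text
cap [383.7917 296.75  ] [ 0.5136 -0.0297  0.15  ]
(array([ 0.5168, -0.0367,  0.1139]), np.float64(0.010187596129696816))
board c [0.4874 0.1878] sides 0.1588415864858865 0.15972079538175518 ang -2.9694067051494546

tote c [0.4729 0.4037] sides 0.23111520013993486 0.2014082418703487 ang 0.5279636304803775

yellow left<440 [427 199] [491 348] [407 260] [313 385]
guard (array([ 0.6847, -0.1001,  0.2507]), np.float64(0.00239553907024656)) [ 0.6838 -0.0998  0.249 ]
guard (array([ 0.4381, -0.2026,  0.2487]), np.float64(0.006374464430259107)) [ 0.4354 -0.201   0.249 ]
top loaf [465.3433 293.6542] ((467.2983093261719, 292.82147216796875), (35.773048400878906, 61.488494873046875), 49.63546371459961) [array([ 0.5063, -0.1394]), array([ 0.5879, -0.2354]), array([ 0.5328, -0.2821]), array([ 0.4516, -0.1862])]
top loaf [435.8347 237.6901] ((435.75262451171875, 239.08462524414062), (29.331087112426758, 59.53364181518555), 71.1139144897461) [array([ 0.6367, -0.0796]), array([ 0.6771, -0.1951]), array([ 0.6204, -0.2142]), array([ 0.5801, -0.099 ])]
side loaf [360.5007 421.5693] ((360.852783203125, 421.42572021484375), (72.39868927001953, 33.3587532043457), 33.11134338378906) [array([ 0.4715, -0.167 ]), array([ 0.5258, -0.1411]), array([ 0.5687, -0.2542]), array([ 0.5156, -0.2754])]
side loaf [393.1331 360.3975] ((392.88458251953125, 359.92303466796875), (67.39607238769531, 31.063213348388672), 33.6900634765625) [array([ 0.588 , -0.1025]), array([ 0.6466, -0.075 ]), array([ 0.6825, -0.192 ]), array([ 0.6256, -0.2146])]
['IKError', 'close_job', 'get_obs', 'tip_extent']
```

```bash
python3 -c "
import cv2,numpy as np
T=np.load('pics/top0.npy')[170:370,370:570,::-1];S=np.load('pics/side0.npy')[240:480,270:510,::-1]
o=np.zeros((600,800,3),np.uint8);a=cv2.resize(T,(400,400),interpolation=2);b=cv2.resize(S,(400,400),interpolation=2)
o=np.hstack([a,b]);cv2.imwrite('pics/crop.png',o)"
```

```text
(no output)
```

View pics/crop.png

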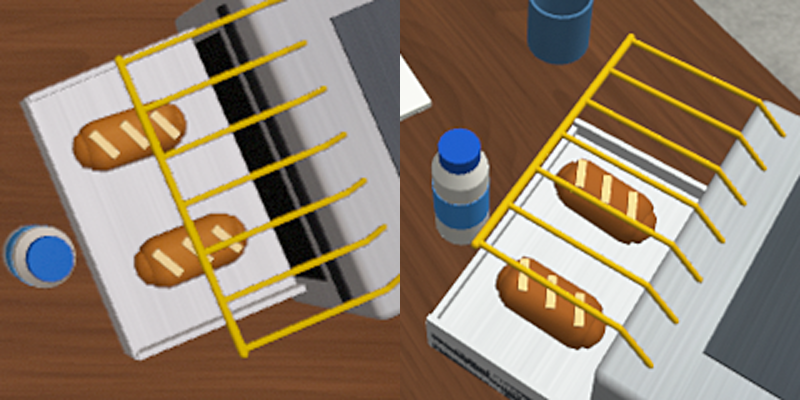

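The crop (top half at 2x, side half at 1.67x) shows the cap at top pixel about (394,299), the loaves at about (435,238) and (465,295), and the tray's front corners at about (382,219) and (436,349). Next I'll work out machine-frame positions and cross-check them.

Run:
```python
from h import *
np.set_printoptions(precision=4,suppress=True)
T=np.load("pics/top0.npy");S=np.load("pics/side0.npy")
print("hsv cap/band",hsv(T)[299,395],hsv(T)[293,377],hsv(S)[330,306],hsv(S)[362,306])
for s in (200,):
    ct=cv2.minEnclosingCircle(big(mask(T,(108,s,60),(125,255,255),(370,275,420,325)))[0]); cs=cen(big(mask(S,(108,s,60),(125,255,255),(285,310,325,345)))[0])
    print(ct,cast("top",ct[0],.15),cs,tri(cs,ct[0]))
A=np.array([.6847,-.1001]);B=np.array([.4381,-.2026]) 
yv=(A-B)/np.linalg.norm(A-B);xv=np.array([yv[1],-yv[0]]);O=(A+B)/2+xv*.039-xv*0.0
M=lambda p:np.array([(p[:2]-O)@xv,(p[:2]-O)@yv])
print("O",O,"yaw",np.degrees(np.arctan2(xv[1],xv[0])))
for p in((382,219.5),(437,349)): print("lip corner (-.091,+-.145)",M(cast("top",p,.055)))
for p in(ct[0],): print("bottle in machine",M(cast("top",p,.15)))
for n,im,bx in(("top",T,(395,215,505,320)),("side",S,(325,330,430,455))):
    m=mask(im,(5,90,40),(20,255,255),bx)
    m=cv2.morphologyEx(m,cv2.MORPH_CLOSE,np.ones((13,13)));m=cv2.morphologyEx(m,cv2.MORPH_OPEN,np.ones((5,5)))
    for k in big(m,2):
        k=cv2.convexHull(k);e=cv2.fitEllipse(k);c=e[0]
        a=np.radians(e[2]-90);d=np.array([np.cos(a),np.sin(a)])*e[1][1]/2
        q=[M(cast(n,np.array(c)+f*d,.063)) for f in(-1,1)]
        print(n,"loaf px",np.array(c),"M c",(q[0]+q[1])/2,"W",cast(n,c,.063)[:2],"len",np.linalg.norm(q[1]-q[0]),"ang",np.degrees(np.arctan2(*(q[1]-q[0])[::-1])))
# tote rim: far edges (purple mask extremes)
m=mask(T,(135,80,40),(160,255,255),(100,240,230,390));k=big(m)[0][:,0]
print("tote px ext",k.min(0),k.max(0))
for z in(0,.055): print(z,[cast("top",p,z)[:2] for p in((k.min(0)[0],314),(k.max(0)[0],314),(165,k.min(0)[1]),(165,k.max(0)[1]))])
```

```text
hsv cap/band [107 204 190] [ 16  43 130] [109 214 206] [105  61 137]
((384.5, 295.5), 4.743516445159912) [ 0.516 -0.031  0.15 ] [305.2665 330.4283] (array([ 0.5181, -0.0375,  0.1135]), np.float64(0.007597267554319896))
O [ 0.5764 -0.1874] yaw -67.42964603958966
lip corner (-.091,+-.145) [-0.1025  0.1425]
lip corner (-.091,+-.145) [-0.1    -0.1442]
bottle in machine [-0.1676  0.0042]
top loaf px [467.4721 290.1653] M c [ 0.0023 -0.0566] W [ 0.525  -0.2111] len 0.1352711967901022 ang 8.99373661116963
top loaf px [438.0247 236.6717] M c [-0.011   0.0665] W [ 0.6335 -0.1516] len 0.13192140942490718 ang -3.507978294008391
side loaf px [363.3951 358.2638] M c [-0.0611  0.0427] W [ 0.5938 -0.1164] len 0.21791230476752407 ang 17.15494126410499
side loaf px [360.6971 421.7731] M c [-0.0011 -0.0613] W [ 0.5199 -0.2113] len 0.12310334223754309 ang -1.052797615314529
tote px ext [115 257] [215 370]
0 [array([0.4672, 0.5245]), array([0.4687, 0.3115]), array([0.5895, 0.4207]), array([0.3497, 0.4155])]
0.055 [array([0.4711, 0.5057]), array([0.4725, 0.3023]), array([0.5879, 0.4065]), array([0.3589, 0.4016])]
```

Run:
```python
from h import *
np.set_printoptions(precision=4,suppress=True)
T=np.load("pics/top0.npy");S=np.load("pics/side0.npy")
ct=cen(big(mask(T,(103,150,60),(115,255,255),(370,275,420,325)))[0]); cs=cen(big(mask(S,(103,150,60),(115,255,255),(285,310,325,345)))[0])
print("cap",ct,cast("top",ct,.148),cs,tri(cs,ct))
xv=np.array([np.cos(np.radians(-67.43)),np.sin(np.radians(-67.43))]);yv=np.array([-xv[1],xv[0]]);O=np.array([.574,-.182])
for nm,tp,sp in(("a",[(406.5,246.5),(463.5,228)],[(361.8,342),(424.2,379.2)]),("b",[(437.5,306.5),(493.5,284.5)],[(328.2,403.8),(393.6,442.2)])):
    tp=np.array(tp);sp=np.array(sp); print(nm,"tri",tri(sp.mean(0),tp.mean(0)))
    for n,q in(("top",tp),("side",sp)):
        w=[cast(n,p,.065)[:2] for p in q];d=w[1]-w[0];c=(w[0]+w[1])/2
        print(n,c,"len",np.linalg.norm(d),"yaw",np.degrees(np.arctan2(d[1],d[0])),"M",(c-O)@xv,(c-O)@yv)
```

```text
cap [394.229  298.9148] [ 0.5096 -0.0496  0.148 ] [305.1392 330.2785] (array([ 0.5112, -0.0521,  0.1381]), np.float64(0.004425570170122233))
a tri (array([ 0.6342, -0.147 ,  0.0606]), np.float64(0.00402207539503859))
top [ 0.6322 -0.145 ] len 0.12280150007065545 yaw -71.61410234434967 M -0.011816925089865052 0.0678876708242637
side [ 0.6336 -0.1482] len 0.12854648663740245 yaw -68.89218534364642 M -0.008311504455816989 0.0679698183714654
b tri (array([ 0.5171, -0.21  ,  0.0586]), np.float64(0.007197218121288678))
top [ 0.5142 -0.2065] len 0.12276044445063224 yaw -68.3339250093518 M -0.00028910169582101186 -0.06462472363764322
side [ 0.5177 -0.2126] len 0.12377110750484491 yaw -65.61514160580295 M 0.006701587577738272 -0.06372787518877308
```

```bash
python3 -m pendant '[[2,-4,0,0,0,-5.2,1],[2,-4,0,0,0,-5.2,1],[2,-4,0,0,0,-5.2,1],[2,-4,0,0,0,-5.2,1],[2,-4,0,0,0,-5.2,1],[2,-4,0,0,0,-5.2,1],[2,-4,0,0,0,-5.2,1],[2,-4,0,0,0,-5.2,1]]'
```

```text
time: 0.9
tool_pos: [0.4018, 0.1724, 0.2162]
ee_rot: [-3.141, -0.0, 1.957]
wrist_force: [-0.1, 0.5, -0.3]
width: 0.094
finger_force: 0.0
```

```bash
python3 -m pendant '[[1.82,-3.72,0,0,0,0,1],[1.82,-3.72,0,0,0,0,1],[1.82,-3.72,0,0,0,0,1],[1.82,-3.72,0,0,0,0,1],[1.82,-3.72,0,0,0,0,1],[1.82,-3.72,0,0,0,0,1],[0,0,0,0,0,0,1],[0,0,0,0,0,0,1]]'
python3 - <<'E'
from h import *
im=imaging.snapshot("side"); t=imaging.snapshot("top")
cv2.imwrite("pics/b1.png",np.hstack([im[220:460,200:480,::-1],t[200:440,250:530,::-1]]))
E
```

```text
time: 1.7
tool_pos: [0.5105, -0.0496, 0.2156]
ee_rot: [-3.14, -0.002, 1.959]
wrist_force: [0.5, 0.2, -0.2]
width: 0.0941
finger_force: 0.0
```

View pics/b1.png

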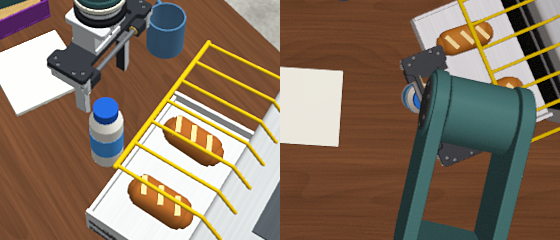

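The side view (left half) shows the open fingers straddling the bottle cap at about (105,105) in the picture, clear of the guard. I'll descend and grip.

```bash
python3 -m pendant '[[0,0,-4,0,0,0,1],[0,-0.1,-4,0,0,0,1],[0,0,-3,0,0,0,1],[0,0,-1.8,0,0,0,1],[0,0,0,0,0,0,1]]'; python3 -m pendant '[[0,0,0,0,0,0,0.4],[0,0,0,0,0,0,0.4],[0,0,0,0,0,0,0.4],[0,0,0,0,0,0,0.4],[0,0,0,0,0,0,0.4],[0,0,0,0,0,0,0.4],[0,0,0,0,0,0,0.4],[0,0,0,0,0,0,0.4]]'
```

```text
time: 2.3
tool_pos: [0.5079, -0.0481, 0.0853]
ee_rot: [-3.136, -0.004, 1.963]
wrist_force: [-0.6, -0.1, 0.4]
width: 0.0939
finger_force: 0.0
time: 3.1
tool_pos: [0.5113, -0.0502, 0.0894]
ee_rot: [3.14, 0.001, 1.961]
wrist_force: [-0.9, 0.9, 6.4]
width: 0.0597
finger_force: 30.0
```

```bash
python3 -m pendant '[[0,0,2,0,0,0,0.4],[0,0,4,0,0,0,0.4],[0,0,2,0,0,0,0.4],[0,0,0,0,0,0,0.4],[0,0,0,0,0,0,0.4],[0,0,0,0,0,0,0.4]]'
```

```text
time: 3.7
tool_pos: [0.5092, -0.0498, 0.1652]
ee_rot: [-3.137, -0.003, 1.961]
wrist_force: [0.5, -0.2, -5.4]
width: 0.0592
finger_force: 30.0
```

```bash
python3 -m pendant '[[-0.3,2.5,0,0,0,0,0.4],[-0.4,4.5,0,0,0,0,0.4],[-0.4,4.5,0,0,0,0,0.4],[-0.4,4.5,0,0,0,0,0.4],[-0.4,4.5,0,0,0,0,0.4],[-0.3,3.3,0,0,0,0,0.4],[0,0,0,0,0,0,0.4],[0,0,0,0,0,0,0.4]]'; python3 -m pendant '[[0,0,-3,0,0,0,0.4],[0,0,-2,0,0,0,0.4],[0,0,-0.5,0,0,0,0.4],[0,0,0,0,0,0,0.4],[0,0,0,0,0,0,0.4],[0,0,0,0,0,0,0.4]]'
```

```text
time: 4.5
tool_pos: [0.4876, 0.1881, 0.1662]
ee_rot: [-3.137, 0.0, 1.963]
wrist_force: [-0.5, -0.7, -5.0]
width: 0.0591
finger_force: 30.0
time: 5.1
tool_pos: [0.4899, 0.1878, 0.1151]
ee_rot: [3.139, 0.0, 1.96]
wrist_force: [-0.3, -0.2, -4.5]
width: 0.0595
finger_force: 30.0
```

```bash
python3 -m pendant '[[0,0,-0.4,0,0,0,0.4],[0,0,-0.4,0,0,0,0.4],[0,0,0,0,0,0,0.4],[0,0,0,0,0,0,0.4]]';for i in 1 2 3; do python3 -m pendant '[[0,0,-0.2,0,0,0,0.4],[0,0,0,0,0,0,0.4],[0,0,0,0,0,0,0.4]]' | egrep 'tool_pos|wrist_f'; done
```

```text
time: 5.5
tool_pos: [0.4886, 0.1879, 0.1052]
ee_rot: [-3.141, -0.0, 1.961]
wrist_force: [1.2, -0.9, -4.5]
width: 0.0593
finger_force: 30.0
tool_pos: [0.4888, 0.1879, 0.1034]
wrist_force: [0.5, -0.7, -4.5]
tool_pos: [0.4889, 0.1879, 0.1015]
wrist_force: [-0.0, -0.2, -4.6]
tool_pos: [0.4888, 0.188, 0.1014]
wrist_force: [-4.7, -0.2, 5.0]
```

Contact felt (z force went from -4.6 to +5). Releasing and rising.

```bash
python3 -m pendant '[[0,0,0,0,0,0,0.8],[0,0,0,0,0,0,1],[0,0,0,0,0,0,1],[0,0,0,0,0,0,1],[0,0,0,0,0,0,1],[0,0,0,0,0,0,1]]'; python3 -m pendant '[[0,0,2,0,0,0,1],[0,0,4,0,0,0,1],[0,0,4,0,0,0,1],[0,0,3,0,0,0,1],[0,0,0,0,0,0,1]]'
python3 - <<'E'
from h import *
o=robot.get_obs();print(np.round(o["joint_positions"],3),np.round(o["tool_pos"],4),o["width"])
E
```

```text
time: 7.0
tool_pos: [0.4888, 0.1879, 0.0994]
ee_rot: [-3.142, -0.0, 1.961]
wrist_force: [-0.6, 0.9, -0.2]
width: 0.094
finger_force: 0.0
time: 7.5
tool_pos: [0.4912, 0.1886, 0.2354]
ee_rot: [3.131, 0.001, 1.961]
wrist_force: [1.1, 0.1, 1.2]
width: 0.0939
finger_force: 0.0
[ 0.259  0.023  1.401  0.     1.707 -0.131] [0.4912 0.1886 0.2354] 0.09394528146080929
```

```bash
cat >> h.py <<'E'
from scipy.spatial.transform import Rotation as Rot
def pose():
    o=robot.get_obs();R=Rot.from_euler("xyz",o["ee_rot"]).as_matrix();g=np.array(o["tool_pos"])-.008*R[:,2]
    print("t %.2f"%o["time"],"tcp",np.round(o["tool_pos"],4),"grasp",np.round(g,4),"toolz",np.round(R[:,2],3),"tooly",np.round(R[:,1],3),"F",np.round(o["wrist_force"],1),"w %.4f"%o["width"],"j",np.round(o["joint_positions"],2))
E
python3 -m pendant '[[1.77,-4,0,0,0,-2.3,1],[1.77,-4,0,-5.87,-2.14,0,1],[1.77,-4,0,-5.87,-2.14,0,1],[1.77,-4,0,-5.87,-2.14,0,1],[1.77,-4,0,-5.87,-2.14,0,1],[1.77,-4,0,0,0,0,1],[1.77,-4,0,0,0,0,1],[0,0,0,0,0,0,1]]'>/dev/null; python3 -c "from h import *;pose()"
```

```text
t 8.30 tcp [ 0.6127 -0.0965  0.227 ] grasp [ 0.6116 -0.0933  0.2343] toolz [ 0.14  -0.399 -0.906] tooly [ 0.941  0.338 -0.003] F [ 0.3  0.4 -0.3] w 0.0942 j [-0.03  0.13  1.37 -0.41  1.49 -0.37]
```

```bash
python3 -m pendant '[[0,0.3,-3,0,0,0,1],[0,0,-2.2,0,0,0,1],[0,0,0,0,0,0,1],[0,0,0,0,0,0,1]]'>/dev/null
python3 - <<'E'
from h import *
pose()
im=imaging.snapshot("side"); t=imaging.snapshot("top")
cv2.imwrite("pics/b2.png",np.hstack([im[180:480,180:580,::-1],t[120:420,240:640,::-1]]))
E
```

```text
t 8.70 tcp [ 0.6122 -0.0886  0.1766] grasp [ 0.611  -0.0854  0.1839] toolz [ 0.143 -0.397 -0.907] tooly [ 0.939  0.343 -0.002] F [ 0.5 -0.4  0.3] w 0.0941 j [-0.02  0.15  1.45 -0.41  1.4  -0.33]
```

View pics/b2.png

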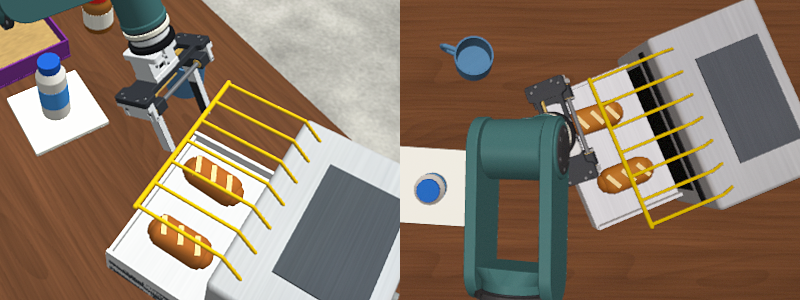

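The picture shows the bottle standing on the board and the tilted gripper in front of the guard, with its fingers lined up with the upper loaf. I'll go in along the tool axis.

```bash
python3 -m pendant '[[0.5,-1.38,-2.9,0,0,0,1],[0.5,-1.38,-2.9,0,0,0,1],[0.5,-1.38,-2.9,0,0,0,1],[0,0,0,0,0,0,1],[0,0,0,0,0,0,1]]'>/dev/null;python3 -c "from h import *;pose()"; python3 -m pendant '[[0.25,-0.69,-1.5,0,0,0,1],[0.25,-0.69,-1.5,0,0,0,1],[0,0,0,0,0,0,1],[0,0,0,0,0,0,1]]'>/dev/null;python3 - <<'E'
from h import *
pose()
im=imaging.snapshot("side"); t=imaging.snapshot("top")
cv2.imwrite("pics/b3.png",cv2.resize(np.hstack([im[280:460,260:500,::-1],t[170:350,350:590,::-1]]),(800,300)))
E
```

```text
t 9.30 tcp [ 0.6282 -0.1305  0.0918] grasp [ 0.627  -0.1273  0.099 ] toolz [ 0.146 -0.397 -0.906] tooly [0.94  0.342 0.001] F [ 0.4 -0.1 -1. ] w 0.0936 j [-0.09  0.23  1.52 -0.42  1.22 -0.33]
t 9.70 tcp [ 0.6323 -0.1444  0.0597] grasp [ 0.6311 -0.1412  0.067 ] toolz [ 0.143 -0.397 -0.907] tooly [ 0.94   0.342 -0.001] F [1.  0.2 0.2] w 0.0942 j [-0.11  0.27  1.54 -0.42  1.16 -0.32]
```

View pics/b3.png

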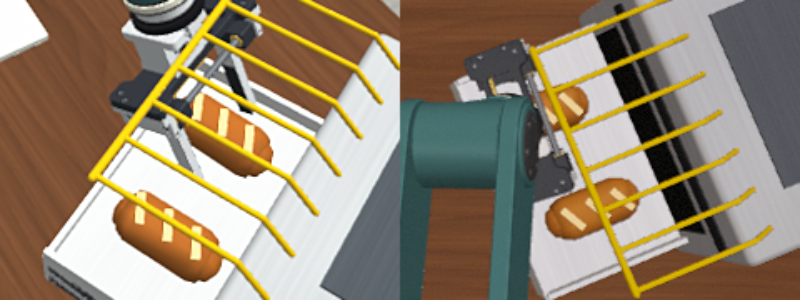

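The fingers straddle loaf_a at about (225,130) in the side crop, with the wrist clear of the guard. Grip, then lift slightly.

```bash
python3 -m pendant '[[0,0,0,0,0,0,0.4],[0,0,0,0,0,0,0.4],[0,0,0,0,0,0,0.4],[0,0,0,0,0,0,0.4],[0,0,0,0,0,0,0.4],[0,0,0,0,0,0,0.4],[0,0,0,0,0,0,0.4],[0,0,0,0,0,0,0.4]]';python3 -m pendant '[[0,0,0.8,0,0,0,0.4],[0,0,0.8,0,0,0,0.4],[0,0,0.8,0,0,0,0.4],[0,0,0,0,0,0,0.4],[0,0,0,0,0,0,0.4]]'>/dev/null; python3 -c "from h import *;pose()"
```

```text
time: 10.6
tool_pos: [0.633, -0.1441, 0.0606]
ee_rot: [3.141, 0.436, 1.921]
wrist_force: [0.3, 0.7, 0.3]
width: 0.0542
finger_force: 29.8
t 11.10 tcp [ 0.6328 -0.1443  0.0849] grasp [ 0.6317 -0.1411  0.0922] toolz [ 0.145 -0.397 -0.906] tooly [0.939 0.343 0.001] F [ 0.2  0.3 -3. ] w 0.0541 j [-0.11  0.25  1.52 -0.42  1.2  -0.35]
```

```bash
python3 -m pendant '[[-0.75,1.8,0,0,0,0,0.4],[-1.5,3.6,0,0,0,0,0.4],[-1.5,3.6,0,0,0,0,0.4],[-1.5,3.6,0.5,0,0,0,0.4],[-0.75,1.8,3,0,0,0,0.4],[0,0,4,0,0,0,0.4],[0,0,4,0,0,0,0.4],[0,0,3.5,0,0,0,0.4]]'>/dev/null; python3 -c "from h import *;pose()"
```

```text
t 11.90 tcp [5.726e-01 2.000e-04 2.363e-01] grasp [0.5714 0.0033 0.2436] toolz [ 0.146 -0.397 -0.906] tooly [0.939 0.344 0.001] F [ 0.8 -0.7 -3.5] w 0.0539 j [ 0.15  0.07  1.41 -0.43  1.56 -0.22]
```

```bash
python3 -m pendant '[[-0.3,2.3,0,0,0,-2.5,0.4],[-0.52,4.1,0,0,0,-2.5,0.4],[-0.52,4.1,0,0,0,-2.5,0.4],[-0.52,4.1,0,0,0,-2.5,0.4],[-0.52,4.1,0,0,0,-2.5,0.4],[-0.52,4.1,0,0,0,-2.5,0.4],[-0.52,4.1,0,0,0,-2.5,0.4],[-0.52,4.1,0,0,0,-2.5,0.4]]'>/dev/null; python3 -m pendant '[[-0.52,4.1,0,0,0,0,0.4],[-0.5,4,0,0,0,0,0.4],[-0.3,2,0,0,0,0,0.4],[0,0,0,0,0,0,0.4],[0,0,0,0,0,0,0.4]]'>/dev/null;python3 -c "from h import *;pose()"
```

```text
t 13.20 tcp [0.5203 0.4109 0.2335] grasp [0.5203 0.4143 0.2408] toolz [ 0.    -0.424 -0.906] tooly [ 1.     0.002 -0.   ] F [ 1.  -1.3 -3. ] w 0.0539 j [ 0.74  0.59  0.76 -0.36  2.08  0.61]
```

Reached the spot above the tote. Lowering to just above the rim, with a check picture.

```bash
python3 -m pendant '[[0,0,-4,0,0,0,0.4],[0,0,-4,0,0,0,0.4],[0,0,-3,0,0,0,0.4],[0,0,-1.8,0,0,0,0.4],[0,0,0,0,0,0,0.4],[0,0,0,0,0,0,0.4]]'>/dev/null;python3 - <<'E'
from h import *
pose()
im=imaging.snapshot("side"); t=imaging.snapshot("top")
cv2.imwrite("pics/b4.png",cv2.resize(np.hstack([im[120:300,80:320,::-1],t[220:400,80:320,::-1]]),(800,300)))
E
```

```text
t 13.80 tcp [0.5209 0.4102 0.1079] grasp [0.5209 0.4136 0.1152] toolz [ 0.001 -0.422 -0.907] tooly [ 1.    -0.     0.002] F [-0.   0.4 -3.2] w 0.0540 j [ 0.74  0.61  0.96 -0.33  1.85  0.7 ]
```

View pics/b4.png

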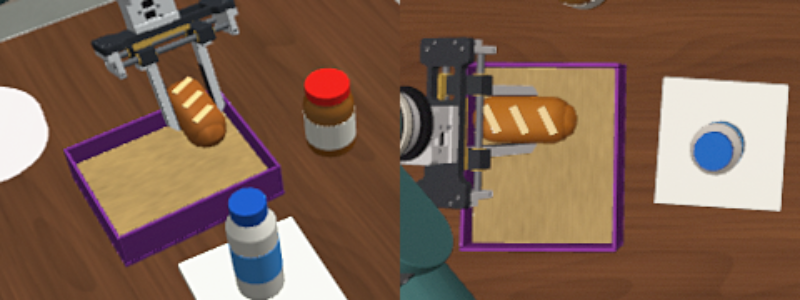

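```bash
python3 -m pendant '[[0,0,-2,0,0,0,0.4],[0,0,-1.5,0,0,0,0.4],[0,0,0,0,0,0,0.4],[0,0,0,0,0,0,0.4],[0,0,0,0,0,0,0.4]]' | egrep 'tool_pos|wrist_f';for i in 1 2 3 4; do python3 -m pendant '[[0,0,-0.2,0,0,0,0.4],[0,0,0,0,0,0,0.4],[0,0,0,0,0,0,0.4]]' | egrep 'tool_pos|wrist_f'; done
```

```text
tool_pos: [0.5206, 0.411, 0.0726]
wrist_force: [0.5, 0.3, -3.3]
tool_pos: [0.5202, 0.4108, 0.0698]
wrist_force: [-1.4, -0.5, -3.0]
tool_pos: [0.5201, 0.4106, 0.0673]
wrist_force: [-0.1, 1.1, -2.7]
tool_pos: [0.5201, 0.4106, 0.0653]
wrist_force: [-0.3, -0.2, -2.5]
tool_pos: [0.5201, 0.4107, 0.0634]
wrist_force: [0.0, 0.2, -3.2]
```

```bash
for i in 1 2; do python3 -m pendant '[[0,0,-0.2,0,0,0,0.4],[0,0,0,0,0,0,0.4],[0,0,0,0,0,0,0.4]]' | egrep 'tool_pos|wrist_f'; done
```

```text
tool_pos: [0.5201, 0.4106, 0.0614]
wrist_force: [-0.6, -0.6, -4.2]
tool_pos: [0.5201, 0.4106, 0.0594]
wrist_force: [0.3, 0.5, -3.2]
```

```bash
for i in 1 2; do python3 -m pendant '[[0,0,-0.2,0,0,0,0.4],[0,0,0,0,0,0,0.4],[0,0,0,0,0,0,0.4]]' | egrep 'tool_pos|wrist_f'; done
```

```text
tool_pos: [0.5201, 0.4106, 0.0573]
wrist_force: [-0.4, 0.3, -3.5]
tool_pos: [0.5201, 0.4107, 0.0554]
wrist_force: [-0.1, -0.4, -3.1]
```

```bash
for i in 1 2; do python3 -m pendant '[[0,0,-0.2,0,0,0,0.4],[0,0,0,0,0,0,0.4],[0,0,0,0,0,0,0.4]]' | egrep 'tool_pos|wrist_f'; done
```

```text
tool_pos: [0.52, 0.4106, 0.0533]
wrist_force: [-0.4, 0.1, -3.3]
tool_pos: [0.5201, 0.4106, 0.0514]
wrist_force: [0.2, -0.4, -3.6]
```

```bash
for i in 1 2; do python3 -m pendant '[[0,0,-0.2,0,0,0,0.4],[0,0,0,0,0,0,0.4],[0,0,0,0,0,0,0.4]]' | egrep 'tool_pos|wrist_f'; done
```

```text
tool_pos: [0.5201, 0.4106, 0.0494]
wrist_force: [-0.1, -0.0, -3.2]
tool_pos: [0.52, 0.4107, 0.0474]
wrist_force: [0.3, -0.2, -3.6]
```

```bash
for i in 1 2; do python3 -m pendant '[[0,0,-0.2,0,0,0,0.4],[0,0,0,0,0,0,0.4],[0,0,0,0,0,0,0.4]]' | egrep 'tool_pos|wrist_f'; done
```

```text
tool_pos: [0.5203, 0.4108, 0.0464]
wrist_force: [0.1, -0.3, 1.1]
tool_pos: [0.5203, 0.4109, 0.0464]
wrist_force: [-2.3, 0.4, 6.3]
```

```bash
for i in 1; do python3 -m pendant '[[0,0,-0.2,0,0,0,0.4],[0,0,0,0,0,0,0.4],[0,0,0,0,0,0,0.4]]' | egrep 'tool_pos|wrist_f'; done
```

```text
tool_pos: [0.5203, 0.4109, 0.0464]
wrist_force: [-4.1, -0.7, 11.8]
```

```bash
python3 -m pendant '[[0,0,0.2,0,0,0,0.4],[0,0,0,0,0,0,0.75],[0,0,0,0,0,0,0.75],[0,0,0,0,0,0,0.75],[0,0,0,0,0,0,0.75]]';python3 -m pendant '[[0,0.4,0.9,0,0,0,0.75],[0,1.2,2.7,0,0,0,0.75],[0,1.7,3.6,0,0,0,0.75],[0,1.7,3.6,0,0,0,0.75],[0,0,4.5,0,0,0,1],[0,-2,3,0,0,0,1],[0,0,0,0,0,0,1]]'>/dev/null
python3 - <<'E'
from h import *
pose()
t=imaging.snapshot("top");s=imaging.snapshot("side");cv2.imwrite("pics/b5.png",cv2.resize(np.hstack([s[120:300,80:320,::-1],t[220:400,80:320,::-1]]),(800,300)))
E
```

```text
time: 19.4
tool_pos: [0.52, 0.4105, 0.0428]
ee_rot: [-3.141, 0.437, 1.572]
wrist_force: [-0.1, 0.3, 1.1]
width: 0.0707
finger_force: 0.0
t 20.10 tcp [0.5217 0.4408 0.2349] grasp [0.5216 0.4441 0.2422] toolz [ 0.009 -0.415 -0.91 ] tooly [ 1.    -0.001  0.011] F [0.1 0.1 1.4] w 0.0910 j [ 0.77  0.64  0.67 -0.36  2.1   0.63]
```

View pics/b5.png

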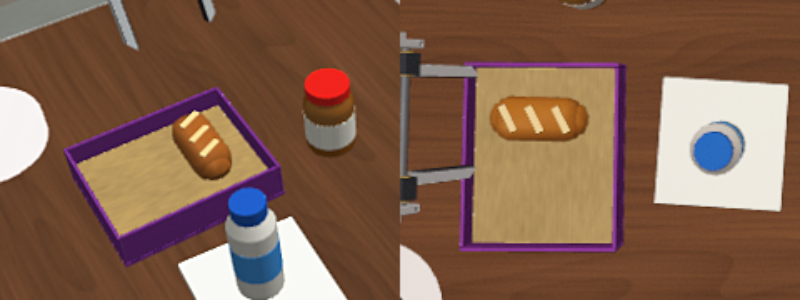

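Loaf_a lies flat at the far side of the tote (top crop (538,118)), and the bottle still stands on the board. Now loaf_b.

```bash
python3 -m pendant '[[-0.27,-4.86,0,0,0,2.9,1],[-0.27,-4.86,0,0,0,2.9,1],[-0.27,-4.86,0,0,0,2.9,1],[-0.27,-4.86,0,0,0,2.9,1],[-0.27,-4.86,0,0,0,2.9,1],[-0.27,-4.86,0,0,0,2.9,1],[-0.27,-4.86,0,0,0,2.9,1],[-0.27,-4.86,0,0,0,2.7,1]]'>/dev/null; python3 -m pendant '[[-0.27,-4.86,0,-4.6,-1.95,0,1],[-0.27,-4.86,0,0,0,0,1],[-0.27,-4.86,0,0,0,0,1],[-0.27,-4.86,0,0,0,0,1],[0,0,0,0,0,0,1],[0,0,0,0,0,0,1]]'>/dev/null; python3 -c "from h import *;pose()"
```

```text
t 21.60 tcp [ 0.4866 -0.1431  0.224 ] grasp [ 0.485  -0.1394  0.231 ] toolz [ 0.191 -0.459 -0.868] tooly [ 0.921  0.389 -0.003] F [ 0.2 -0.2 -0.9] w 0.0940 j [-0.1  -0.19  1.71 -0.46  1.38 -0.47]
```

```bash
python3 -m pendant '[[0.1,0.1,-3,0,0,0,1],[0,0,-2.2,0,0,0,1],[0,0,0,0,0,0,1],[0,0,0,0,0,0,1]]'>/dev/null; python3 -c "from h import *;pose()";python3 -m pendant '[[0.63,-1.5,-2.8,0,0,0,1],[0.63,-1.5,-2.8,0,0,0,1],[0.63,-1.5,-2.8,0,0,0,1],[0,0,0,0,0,0,1],[0,0,0,0,0,0,1]]'>/dev/null
python3 - <<'E'
from h import *
pose()
im=imaging.snapshot("side"); t=imaging.snapshot("top")
cv2.imwrite("pics/b6.png",cv2.resize(np.hstack([im[300:480,260:500,::-1],t[200:380,350:590,::-1]]),(800,300)))
E
```

```text
t 22.00 tcp [ 0.4889 -0.1399  0.1737] grasp [ 0.4873 -0.1362  0.1806] toolz [ 0.195 -0.459 -0.867] tooly [ 0.919  0.394 -0.002] F [1.7 0.2 0.6] w 0.0942 j [-0.1  -0.17  1.79 -0.47  1.28 -0.42]
t 22.50 tcp [ 0.5084 -0.1861  0.0917] grasp [ 0.5069 -0.1824  0.0986] toolz [ 0.197 -0.46  -0.866] tooly [0.92  0.392 0.001] F [-0.2 -0.2  0.5] w 0.0940 j [-0.2  -0.05  1.86 -0.49  1.07 -0.42]
```

View pics/b6.png

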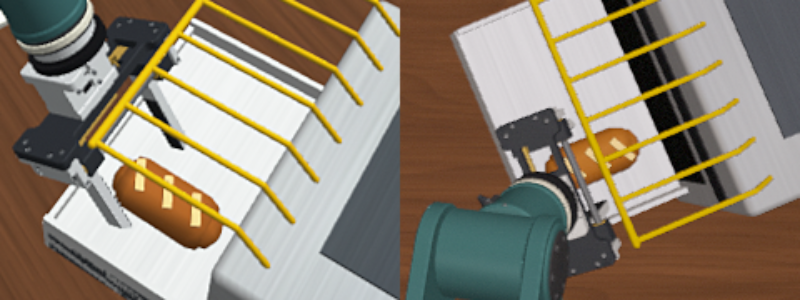

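The fingers straddle loaf_b at about (165,200) in the side crop, with the gripper in front of the guard edge. I'll finish the approach and grip.

```bash
python3 -m pendant '[[0.25,-0.75,-1.6,0,0,0,1],[0.25,-0.75,-1.6,0,0,0,1],[0,0,0,0,0,0,1],[0,0,0,0,0,0,1]]'>/dev/null; python3 -c "from h import *;pose()";python3 -m pendant '[[0,0,0,0,0,0,0.4],[0,0,0,0,0,0,0.4],[0,0,0,0,0,0,0.4],[0,0,0,0,0,0,0.4],[0,0,0,0,0,0,0.4],[0,0,0,0,0,0,0.4],[0,0,0,0,0,0,0.4],[0,0,0,0,0,0,0.4]]';python3 -m pendant '[[0,0,0.8,0,0,0,0.4],[0,0,0.8,0,0,0,0.4],[0,0,0.8,0,0,0,0.4],[0,0,0,0,0,0,0.4],[0,0,0,0,0,0,0.4]]'>/dev/null; python3 -c "from h import *;pose()"
```

```text
t 23.00 tcp [ 0.5135 -0.2012  0.0602] grasp [ 0.5119 -0.1975  0.0671] toolz [ 0.198 -0.46  -0.865] tooly [0.92  0.392 0.002] F [ 0.5 -0.5 -0.4] w 0.0940 j [-0.23 -0.    1.88 -0.5   1.   -0.41]
time: 23.8
tool_pos: [0.5131, -0.2013, 0.0588]
ee_rot: [3.14, 0.524, 1.973]
wrist_force: [1.5, 1.7, 0.3]
width: 0.0539
finger_force: 30.0
t 24.30 tcp [ 0.5126 -0.2016  0.0828] grasp [ 0.511  -0.1979  0.0898] toolz [ 0.196 -0.46  -0.866] tooly [0.92  0.391 0.   ] F [ 0.4 -0.1 -2.9] w 0.0539 j [-0.23 -0.03  1.86 -0.49  1.04 -0.44]
```

```bash
python3 -m pendant '[[-0.75,1.8,0,0,0,0,0.4],[-1.5,3.6,0,0,0,0,0.4],[-1.5,3.6,0,0,0,0,0.4],[-1.5,3.6,0.5,0,0,0,0.4],[-0.75,1.8,3,0,0,0,0.4],[0,0,4,0,0,0,0.4],[0,0,4,0,0,0,0.4],[0,0,3.5,0,0,0,0.4]]'>/dev/null; python3 -c "from h import *;pose()"
```

```text
t 25.10 tcp [ 0.4525 -0.0571  0.2343] grasp [ 0.4509 -0.0534  0.2412] toolz [ 0.197 -0.46  -0.866] tooly [0.92  0.392 0.001] F [ 0.6  1.1 -3.3] w 0.0538 j [ 0.11 -0.25  1.74 -0.5   1.5  -0.3 ]
```

```bash
python3 -m pendant '[[-0.15,2.4,0,0,0,-2.9,0.4],[-0.24,4.5,0,0,0,-2.9,0.4],[-0.24,4.5,0,0,0,-2.9,0.4],[-0.24,4.5,0,0,0,-2.9,0.4],[-0.24,4.5,0,0,0,-2.9,0.4],[-0.24,4.5,0,0,0,-2.9,0.4],[-0.24,4.5,0,0,0,-2.9,0.4],[-0.24,4.5,0,0,0,-2.7,0.4]]'>/dev/null; python3 -m pendant '[[-0.24,4.5,0,0,0,0,0.4],[-0.24,4.5,0,0,0,0,0.4],[-0.24,3,0,0,0,0,0.4],[0,1.5,0,0,0,0,0.4],[0,0,0,0,0,0,0.4],[0,0,0,0,0,0,0.4]]'>/dev/null;python3 -c "from h import *;pose()"
```

```text
t 26.50 tcp [0.4273 0.4164 0.2318] grasp [0.4273 0.4204 0.2387] toolz [ 0.    -0.501 -0.866] tooly [ 1.     0.001 -0.   ] F [-0.4 -0.3 -2.8] w 0.0539 j [ 0.86  0.5   0.92 -0.39  2.11  0.73]
```

```bash
python3 -m pendant '[[0,0,-4,0,0,0,0.4],[0,0,-4,0,0,0,0.4],[0,0,-3,0,0,0,0.4],[0,0,-1.8,0,0,0,0.4],[0,0,0,0,0,0,0.4],[0,0,0,0,0,0,0.4]]'>/dev/null;python3 - <<'E'
from h import *
pose()
im=imaging.snapshot("side"); t=imaging.snapshot("top")
cv2.imwrite("pics/b7.png",cv2.resize(np.hstack([im[120:300,80:320,::-1],t[220:400,80:320,::-1]]),(800,300)))
E
```

```text
t 27.10 tcp [0.4278 0.4162 0.1059] grasp [0.4278 0.4202 0.1128] toolz [ 0.001 -0.499 -0.866] tooly [ 1.    -0.     0.001] F [ 0.5  0.2 -3.2] w 0.0540 j [ 0.86  0.54  1.1  -0.35  1.89  0.82]
```

View pics/b7.png

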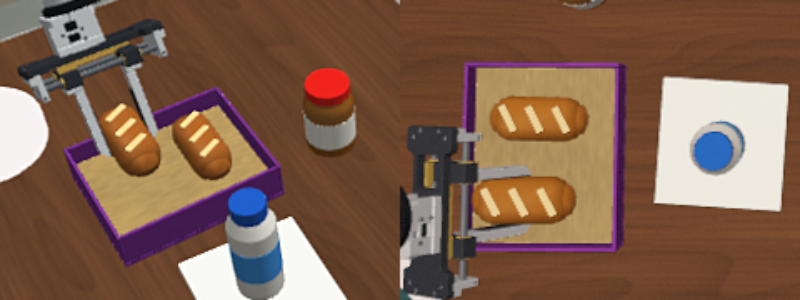

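Loaf_b is held level over the free half of the tote (top crop (525,200)), clear of loaf_a. Lowering.

```bash
python3 -m pendant '[[0,0,-2.5,0,0,0,0.4],[0,0,-1.5,0,0,0,0.4],[0,0,-0.7,0,0,0,0.4],[0,0,0,0,0,0,0.4],[0,0,0,0,0,0,0.4],[0,0,0,0,0,0,0.4]]' | egrep 'tool_pos|wrist_f';for i in 1 2; do python3 -m pendant '[[0,0,-0.2,0,0,0,0.4],[0,0,0,0,0,0,0.4],[0,0,0,0,0,0,0.4]]' | egrep 'tool_pos|wrist_f'; done
```

```text
tool_pos: [0.4276, 0.417, 0.0586]
wrist_force: [1.2, -0.3, -2.8]
tool_pos: [0.4272, 0.4166, 0.0557]
wrist_force: [0.7, -0.6, -3.1]
tool_pos: [0.4271, 0.4164, 0.0533]
wrist_force: [-0.3, -0.2, -2.4]
```

```bash
for i in 1 2; do python3 -m pendant '[[0,0,-0.2,0,0,0,0.4],[0,0,0,0,0,0,0.4],[0,0,0,0,0,0,0.4]]' | egrep 'tool_pos|wrist_f'; done
```

```text
tool_pos: [0.4271, 0.4165, 0.0514]
wrist_force: [-0.2, -0.2, -3.4]
tool_pos: [0.427, 0.4164, 0.0494]
wrist_force: [0.1, 0.2, -3.2]
```

```bash
for i in 1 2; do python3 -m pendant '[[0,0,-0.2,0,0,0,0.4],[0,0,0,0,0,0,0.4],[0,0,0,0,0,0,0.4]]' | egrep 'tool_pos|wrist_f'; done
```

```text
tool_pos: [0.4271, 0.4165, 0.0474]
wrist_force: [0.2, 0.3, -4.0]
tool_pos: [0.4271, 0.4164, 0.0454]
wrist_force: [-0.1, 0.3, -3.7]
```

```bash
for i in 1; do python3 -m pendant '[[0,0,-0.2,0,0,0,0.4],[0,0,0,0,0,0,0.4],[0,0,0,0,0,0,0.4]]' | egrep 'tool_pos|wrist_f'; done
```

```text
tool_pos: [0.4273, 0.4167, 0.0446]
wrist_force: [-0.5, 0.8, 2.6]
```

```bash
python3 -m pendant '[[0,0,-0.1,0,0,0,0.4],[0,0,0,0,0,0,0.4],[0,0,0,0,0,0,0.75],[0,0,0,0,0,0,0.75],[0,0,0,0,0,0,0.75],[0,0,0,0,0,0,0.75]]';python3 -m pendant '[[0,0.5,0.9,0,0,0,0.75],[0,1.5,2.6,0,0,0,0.75],[0,2,3.5,0,0,0,0.75],[0,2,3.5,0,0,0,0.75],[0,0,4.5,0,0,0,0.75],[0,0,3,0,0,0,0.75],[0,0,0,0,0,0,0.75]]'>/dev/null
python3 - <<'E'
from h import *
pose()
t=imaging.snapshot("top");s=imaging.snapshot("side");cv2.imwrite("pics/b8.png",cv2.resize(np.hstack([s[120:300,80:320,::-1],t[220:400,80:320,::-1]]),(800,300)))
E
```

```text
time: 30.5
tool_pos: [0.4271, 0.4163, 0.0421]
ee_rot: [-3.141, 0.524, 1.572]
wrist_force: [0.2, -0.0, -0.5]
width: 0.0707
finger_force: 0.0
t 31.20 tcp [0.428  0.4782 0.2296] grasp [0.428  0.4822 0.2366] toolz [ 0.007 -0.491 -0.871] tooly [1.    0.001 0.008] F [-0.6 -0.3  0.5] w 0.0704 j [ 0.91  0.62  0.74 -0.38  2.17  0.76]
```

View pics/b8.png

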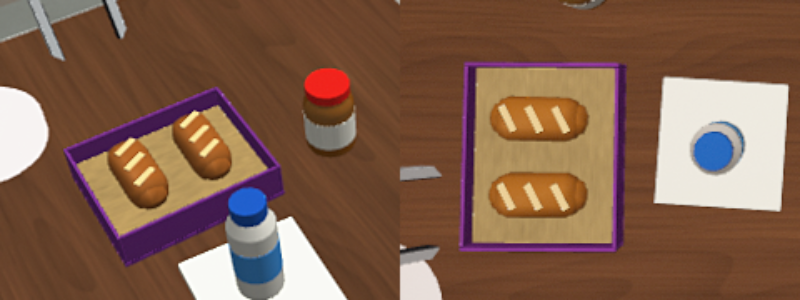

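Both loaves lie flat side by side in the tote (top crop (538,118) and (538,195)). The bottle stands on the board and the gripper is clear.

```bash
python3 -m pendant '[[0,0,0,0,0,0,0.75],[0,0,0,0,0,0,0.75],[0,0,0,0,0,0,0.75]]' >/dev/null; python3 -c "from bench import robot;print(robot.close_job())"
```

```text
the job is handed in; nothing more can be done
None
```

I handed the job in after about 31.5 s of the 72 s; no verdict came back. In the last pictures the bottle stands on the chopping board and both loaves lie flat, side by side, on the cardboard in the tote, each lowered until the wrist force showed contact; the mug and the jar were never touched.

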